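# Index and clamp a part-milled crown blank in its disc holder

## Robot

A 6-joint arm with a two-finger parallel gripper is mounted at the origin on a cart in front of the work surface, level with it; the furniture and walls round the work are solid. World frame = base frame: x ahead of the robot, y to its left, z up, the work surface at z = 0. Lengths are in m, angles in rad, forces in N, time in s.
With the tool pointing down it reaches from about 0.4 to 0.825 m from the base axis. Payload 7 kg.
Tool frame: the origin (TCP) lies at the very end of the fingers, on their centre line; the grasp point (between the pads) lies 19 mm behind it; x points along the fingers, y is the direction in which the jaws open and shut, and the axes are right-handed (so a half turn about x gives the same grasp; the last joint's range is limited). The gripper opens to 88 mm and grips with 3 to 60 N. Pads are 19 mm wide; open, the fingers measure 130 mm over their backs; the gripper's body (78 mm by 193 mm) begins 47 mm behind the grasp point.
Start: joints at [-1.047, 0.359, 0.012, 0, -1.224, -0.288], TCP at [0.158, -0.656, 0.204] pointing down, gripper open.
Joint ranges: [-3.07, 3.07], [-1.43, 2.12], [-1.02, 1.25], [-3.03, 1.67], [-3.05, -0], [-3.03, 3.03]. Speed limits (rad/s): [2.39, 2.39, 3.01, 3.14, 3.14, 3.14].

## Interface

Orientations are given as [roll, pitch, yaw] about the fixed x, y, z axes, in that order (R = Rz(yaw) Ry(pitch) Rx(roll)).
In Python, from station import arm gives the robot as it stands.
- The arm moves only by the shell command python3 -m inch 'ROWS' [OPENING] [FORCE]. ROWS is text: rows parted by semicolons, each of 6 numbers parted by spaces: the shift along the world's x, y, z in units of 30 mm (1.0 is 30 mm), then the turn, a rotation vector about the world's x, y, z in units of 5 degrees (1.0 is 5 degrees). In form: dx dy dz wx wy wz; .... A call has 1 to 12 rows; each row shifts and turns the commanded pose from where the row before left it; what a row does not reach is not made up. A row lasts 1/8 s, in which the tool goes at most 62.5 mm and 10.7 degrees, less where a joint would pass 70% of its speed; a pose out of reach is approached as far as the arm can. A call is refused whole if a number of a shift passes 1 or a number of a turn 1, either way. A call with a gripper value outside its range is refused whole. OPENING is the opening, from 0 (shut) to 1 (fully open), set as the call begins (- or left out, the last holds). The fingers move at their own pace and stop on an object; FORCE is the grip in N (left out, the last holds). Time passes only in rows, so rows that do not move let the fingers close. It gives the time, the measured TCP pose, the force and the opening at its end, in the units of the state.
- arm.get_state(): the state, without advancing time (a new reading comes with each control period).
- arm.grab_frame(name): name is "scene" or "side" or "wrist"; returns a dict with "frame" (480x640x3 uint8, red, green, blue), "range_z" (480x640 float32, m along the optical axis (not along the pixel's ray), 0 where there is no reading), "mtx" (3x3 intrinsics, pixels), "pose" (4x4, takes a point from camera to world coordinates). Camera axes: x right, y up, looking along -z (the intrinsics and any distortion apply to the point x, -y, -z); pixel columns grow to the right and rows downward; lengths in m; the calibration is good to about 2 mm. A picture is of the moment at which its call begins.
- arm.job_done(): hands the job in, once; it reports no verdict.
Trained networks look in a picture, given as the dict that the camera call returned (one of the last four; its "shot" number tells which), for a name from the list of things; names that differ only in an ending like _2 or _b are one class to them, and where a whole thing is asked for, a point or a joint stands for the part that bears it (a point fixed in the world has none). Each returns a list of dicts, best first, with "confidence" (0 to 1); they miss things now and then, are a little off and sometimes report something else, mostly with a low value. They report only what shows in the picture. A call takes as long as a camera call.
- arm.search_frame(picture, target): "extent" ([centre column, centre row, width, height] as shares, 0 to 1, of the picture: columns of its width, rows of its height, round what is visible of it).
- arm.masks_of(picture, target): "mask" (480x640 bool, what is visible of it) and "extent" ([centre column, centre row, width, height] as shares, 0 to 1, of the picture: columns of its width, rows of its height, round what is visible of it).
- arm.place_of(picture, target): "position" ([column, row] as shares, 0 to 1, of the picture: columns of its width, rows of its height: a listed point, or the origin of a listed thing).
The state is a dict: "t": time; "q": joint angles; "qd": joint speeds; "joint_efforts": joint torques, N m; "eef_pos": TCP position; "ee_rot": TCP orientation; "force": force on the tool from outside, world axes, zero at the start; "moment": the same for the moment, N m; "width": finger opening in m.
Only numpy, scipy, OpenCV 4.12 (cv2) and the standard library are available. Lean on these libraries where they do the work, as an engineer would, in place of code of your own. Each camera call takes 0.05 s, during which the arm holds its last target. There are 200 camera calls.

## Task

The part-milled ceramic blank lies in its disc holder with its rim notch out of line. Push its finger tab round, gently because the blank is chalky, until the spring plunger snaps into the notch and on until the plunger stops it, so that the play is taken up; then swing the wedge clamp over the rim until it bites firmly, without forcing it far past that. Leave the blank flat, locked and clamped, and do not disturb the things standing round about.

Things in the scene. Friction and masses are not known exactly. Their poses are not given: they have to be found in the camera images.
- disc_holder: flat aluminium disc holder fixed on the worktop, base plate 150 x 150 x 8 mm (x -62 to +88, y -88 to +62 mm), with a round seat ring (outer diameter 102 mm, top 20 mm above the worktop) that carries the blank. Origin: on the worktop on the ring's axis; x points from there to the index plunger, z up
- blank: loose round blank: chalky white ceramic disc with milled crown pockets in a grey plastic carrier ring, diameter 100 mm, 18 mm thick, about 0.35 kg; lies in the seat ring with 0.7 mm play, rim at 20 to 30 mm, top face at 33 mm above the worktop. Origin: centre of its underside; x points to its notch, z up. 1 to 5 N at the tab turn it. It cracks if the robot presses on it with more than 13 N
- notch (a point): mouth of the rim notch, a slot 9.6 mm wide and 7 mm deep in the carrier ring, at half the rim's height, 50 mm from the blank's axis. At the start it is 30 to 75 degrees clockwise (seen from above) of the plunger, so the blank must be turned counter-clockwise
- tab (a point): middle of the ribbed finger tab that stands out from the rim opposite the notch: 14 mm wide, from 50 to 67 mm from the blank's axis (this point at 58 mm), 20 to 30 mm above the worktop (this point at 25 mm). Only the 8 mm base plate lies under and beside it, so a fingertip can stand beside the tab, outside the seat ring, and push on its side
- index_mark (a point): fixed point where the mouth of the notch belongs: on the holder's x axis, 50 mm from the ring's axis and 25 mm above the worktop, in front of the plunger. As the notch gets there the plunger drops in by itself; the blank then still has 2 to 3 degrees of play. Turned on counter-clockwise it is stopped hard by the plunger, the notch's mouth about 1 mm past this point
- plunger_knob (a point): centre of the black round knob (17 mm) on the outer end of the spring plunger (8 mm rod in a dark block with a white line), 25 mm above the worktop. The plunger lies along the holder's x; its spring presses it on the rim with about 4 N and nobody has to touch it. The knob's x in the holder's frame is 96 to 99 mm while it rides on the rim, 93 mm when it is in the notch
- clamp: dark steel wedge clamp on a post beside the holder. Origin: on its upright pivot axis at worktop height; x points along its 27 mm head, the handle points the other way. Starts open, its handle along the holder's x or up to 15 degrees clockwise of it (from above); swings clockwise, the head coming over the rim. Its sloping rubber pad wedges on the rim at 40 to 80 degrees, as the pad's screw spindle happens to be set
- clamp_pin (a point): middle of the upright black pin on the handle's end, 42 mm from the pivot axis; 13 mm thick, 43 to 66 mm above the worktop (this point at 53 mm). The stiff pivot keeps the clamp where it is left: 3 to 4 N across the handle swing it freely; once the pad wedges the push rises, to about 6 N at 9 N and 8 N at 17 N of clamping. 6 to 20 N is right, more crushes the rim
- pliers: bystander: steel pliers 136 mm long lying flat on the worktop left of the holder; origin: centre of the underside
- cement_pot: bystander: white pot 47 mm wide, 40 mm high, with screw cap; origin: centre of the underside
- small_box: bystander: little dark box 50 x 60 x 30 mm; origin: centre of the underside
- gauze: bystander: folded gauze pack 26 x 52 x 9 mm lying right of the holder; origin: centre of the underside
- dappen_dish: bystander: small glass dish 33 mm wide, 24 mm high; origin: centre of the underside

How it is judged:
On the way, in this order (a step that is already met when the one before it is completed fails the run):
1. the plunger has snapped into the notch and the blank is turned up against it (horizontal distance between notch and index_mark below 0.004 m and x of plunger_knob in the frame of disc_holder below 0.0945 m and y of notch in the frame of disc_holder above 0.0003 m), for 0.2 s.
2. the clamp bites on the rim (contact force between clamp and blank above 6 N), for 0.2 s.
At the end, for the whole second after the job is handed in: the plunger is in the notch (knob within 1.5 mm of its innermost place), the mouth of the notch is within 4 mm of the index mark and at least 0.3 mm past it in the sense of turning (play taken up), the clamp presses on the rim with more than 4 N, and the blank lies flat in its seat, at rest (all of step 1 and contact force between clamp and blank above 4 N and angle between blank's own z axis and vertical below 0.03 rad and z of blank in the frame of disc_holder below 0.0165 m and linear speed of blank below 0.01 m/s); the robot touches nothing.
It fails at once if the robot presses on the chalky blank with more than 13 N (contact force between any of the fingers, the arm and blank above 13 N).
It fails at once if the clamp crushes the rim with more than 20 N (contact force between clamp and blank above 20 N).
It fails at once if a bystander is pushed more than 15 mm away (distance of any of pliers, cement_pot, small_box, gauze, dappen_dish from where it was at the start of the episode above 0.015 m).
It also fails if it takes over 59 s, if anything falls off the work surface, if the arm or the gripper's body presses on something with over 40 N, if the wrist force passes 120 N, or if a joint passes its speed limit or range.

## Working session

There is one attempt and no reset: what is moved stays moved. The work goes in short steps, Python scripts to look and compute and a shell command to move; the robot and the scene stay as the last step left them, time stands still between calls to the robot, and variables do not carry over. Pictures are saved under pics/ and viewed, about 8 in all and at most 12, crops included, and the job is handed in when it is done.

```bash
ls; mkdir -p pics
cat > h.py <<'E'
import numpy as np, cv2
from station import arm
def world(p,u,v,z=None):
    """pixel -> world; z given: intersect plane, else depth"""
    K,T=p['mtx'],p['pose']
    r=np.array([(u-K[0,2])/K[0,0],-(v-K[1,2])/K[1,1],-1.])
    d=T[:3,:3]@r;o=T[:3,3]
    s=(z-o[2])/d[2] if z is not None else p['range_z'][int(round(v)),int(round(u))]
    return o+s*d
def place(p,n,z):
    return [(round(a['confidence'],2),np.round(np.array(a['position'])*[640,480]).astype(int).tolist(),np.round(world(p,a['position'][0]*640,a['position'][1]*480,z),4).tolist()) for a in arm.place_of(p,n)[:2]]
Z=dict(disc_holder=0,blank=.015,notch=.025,tab=.025,index_mark=.025,plunger_knob=.025,clamp=0,clamp_pin=.053,pliers=0,cement_pot=0,small_box=0,gauze=0,dappen_dish=0)
E
python3 - <<'E'
from h import *
for c in ['scene','side','wrist']:
    p=arm.grab_frame(c); cv2.imwrite(f'pics/{c}0.png',p['frame'][:,:,::-1])
    print(c,np.round(p['pose'][:3,3],3))
    if c!='wrist' or 1:
        for n in Z: print(n,place(p,n,Z[n]))
print(arm.get_state())
E
```

```text
pics
scene [0.317 0.672 0.736]
disc_holder []
blank [(0.96, [319, 282], [0.5194, 0.1771, 0.015]), (0.57, [301, 236], [0.5933, 0.0897, 0.015])]
notch [(0.64, [296, 267], [0.5676, 0.1682, 0.025]), (0.24, [292, 281], [0.5618, 0.1982, 0.025])]
tab [(0.77, [351, 292], [0.4594, 0.1823, 0.025])]
index_mark [(0.86, [293, 283], [0.5589, 0.2015, 0.025])]
plunger_knob [(0.46, [265, 274], [0.6126, 0.2014, 0.025])]
clamp [(0.85, [320, 251], [0.5505, 0.0994, 0.0])]
clamp_pin [(0.62, [305, 237], [0.5718, 0.1186, 0.053])]
pliers [(0.68, [316, 343], [0.4827, 0.2822, 0.0])]
cement_pot [(0.48, [303, 235], [0.5962, 0.0725, 0.0]), (0.24, [349, 291], [0.4674, 0.1649, 0.0])]
small_box [(0.86, [246, 248], [0.6847, 0.1433, 0.0]), (0.15, [236, 304], [0.6413, 0.2632, 0.0])]
gauze [(0.64, [331, 217], [0.5629, 0.0065, 0.0])]
dappen_dish [(0.94, [266, 353], [0.55, 0.3292, 0.0])]
side [ 0.43  -0.563  0.504]
disc_holder [(0.57, [299, 272], [0.52, 0.1696, 0.0])]
blank [(0.96, [300, 266], [0.522, 0.167, 0.015])]
notch [(0.88, [326, 260], [0.5712, 0.1651, 0.025]), (0.58, [344, 244], [0.6156, 0.2142, 0.025])]
tab [(0.6
[... 704 characters left out ...]
ment_pot []
small_box []
gauze []
dappen_dish []
{'t': 2.1, 'q': array([-1.04689420e+00,  3.58624438e-01,  1.18938614e-02, -3.19537488e-05,
       -1.22405768e+00, -2.88079870e-01]), 'qd': array([ 1.29173920e-03,  3.46839796e-05,  7.93034489e-04, -1.11645017e-03,
        8.05750606e-04,  9.39458381e-04]), 'joint_efforts': array([-8.64001995e-04, -5.82373810e+01,  2.93293530e+01,  7.00240865e+00,
        1.24278382e-02, -1.35458527e-05]), 'eef_pos': array([ 0.15768848, -0.6563077 ,  0.20373699]), 'ee_rot': array([0.02586659, 1.57076521, 0.26167799]), 'force': array([ 0.09991237, -0.40131101,  0.44298349]), 'moment': array([ 0.00193559,  0.03245629, -0.00571377]), 'width': 0.08799236917731312}
```

View pics/scene0.png

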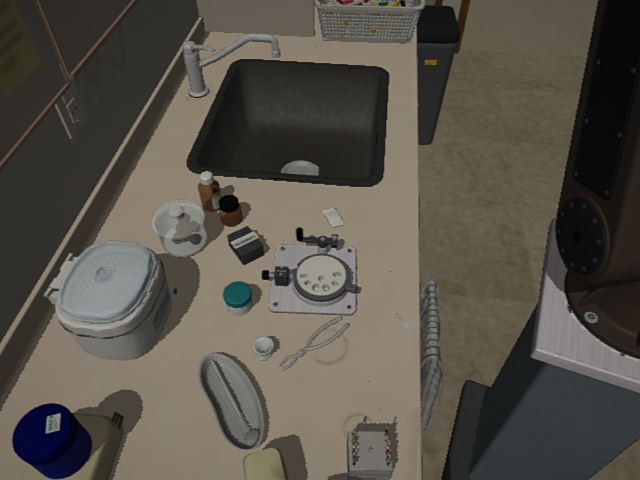

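View pics/side0.png

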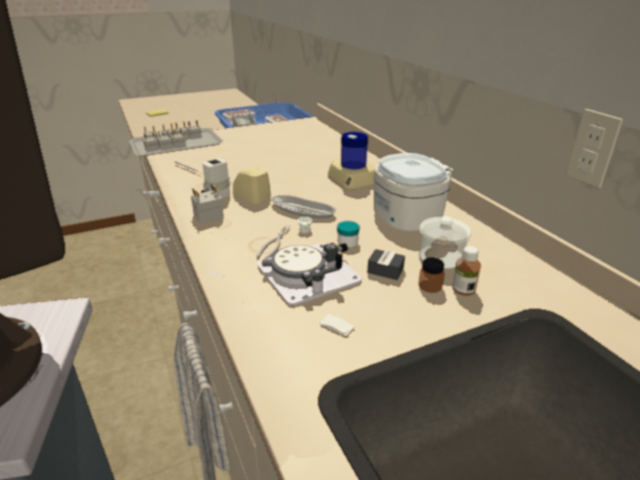

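```bash
python3 -m inch '.8 1 0 0 0 0;.8 1 0 0 0 0;.8 1 0 0 0 0;.8 1 0 0 0 0;.8 1 0 0 0 0;.8 1 0 0 0 0;.8 1 0 0 0 0;.8 1 0 0 0 0;.8 1 0 0 0 0;.8 1 0 0 0 0;.8 1 0 0 0 0;.8 1 0 0 0 0' 0; python3 -m inch '0 1 0 0 0 0;0 1 0 0 0 0;0 1 0 0 0 0;0 1 0 0 0 0;0 1 0 0 0 0;0 1 0 0 0 0;0 1 0 0 0 0;0 1 0 0 0 0;0 1 0 0 0 0;0 1 0 0 0 0;0 1 0 0 0 0;0 1 0 0 0 0';python3 -m inch '0 1 0 0 0 0;0 1 0 0 0 0;0 .8 0 0 0 0;0 .5 0 0 0 0;0 0 0 0 0 0'
python3 - <<'E'
from h import *
p=arm.grab_frame('wrist'); cv2.imwrite('pics/w1.png',p['frame'][:,:,::-1])
print(np.round(p['pose'],3))
for n in Z: print(n,place(p,n,Z[n]))
s=arm.get_state(); print(s['t'],s['eef_pos'],s['ee_rot'],s['force'],s['width'])
E
```

```text
t: 3.6
eef_pos: [0.4464, -0.2953, 0.2041]
ee_rot: [-0.562, 1.57, -0.326]
force: [-0.1, -0.0, -0.0]
width: 0.0009
t: 5.1
eef_pos: [0.4456, 0.0647, 0.2041]
ee_rot: [0.261, 1.57, 0.497]
force: [0.3, -1.4, 0.4]
width: 0.0004
t: 5.72
eef_pos: [0.4456, 0.1633, 0.2037]
ee_rot: [-2.642, 1.571, -2.405]
force: [-0.4, -0.7, 0.9]
width: 0.0002
[[-0.235 -0.929 -0.287  0.368]
 [ 0.972 -0.225 -0.069  0.144]
 [-0.001 -0.295  0.956  0.384]
 [ 0.     0.     0.     1.   ]]
disc_holder []
blank [(0.79, [312, 269], [0.5155, 0.1679, 0.015])]
notch []
tab [(0.94, [331, 222], [0.4607, 0.174, 0.025])]
index_mark [(0.78, [318, 320], [0.5647, 0.1856, 0.025])]
plunger_knob [(0.17, [328, 222], [0.4605, 0.1714, 0.025])]
clamp [(0.86, [246, 276], [0.5452, 0.1031, 0.0])]
clamp_pin []
pliers [(0.92, [430, 263], [0.4858, 0.2873, 0.0])]
cement_pot []
small_box []
gauze [(0.58, [156, 268], [0.5586, 0.0093, 0.0])]
dappen_dish []
6.425 [0.44566125 0.16264653 0.20375402] [2.83860238 1.5707586  3.07434361] [-0.30503111  0.36589185 -0.54812512] 0.0005259478980725869
```

View pics/w1.png

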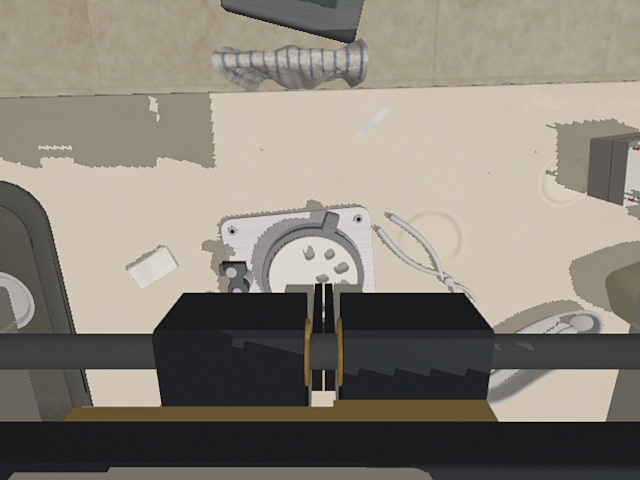

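```bash
cat >> h.py <<'E'
def cloud(p):
    v,u=np.mgrid[0:480,0:640]; K,T=p['mtx'],p['pose']; d=p['range_z']
    c=np.stack([(u-K[0,2])/K[0,0]*d,-(v-K[1,2])/K[1,1]*d,-d],-1)
    w=c@T[:3,:3].T+T[:3,3]; w[d==0]=np.nan; return w
E
python3 - <<'E'
from h import *
canv=[]
for c in ['scene','side','wrist']:
    p=arm.grab_frame(c); w=cloud(p)
    # orthographic colour map at 1px/mm, x .40-.66, y .04-.30 , up=+x, left=+y
    box=(w[...,0]>.4)&(w[...,0]<.66)&(w[...,1]>.04)&(w[...,1]<.3)&(w[...,2]>-.02)&(w[...,2]<.09)
    W=w[box]; print(c,len(W),'f',p['mtx'][0,0])
    o=(W[:,:2]-[.5,.17]); 
    for lo,hi in[(-.005,.004),(.005,.011),(.017,.023),(.028,.031),(.031,.036),(.045,.075)]:
        m=(W[:,2]>lo)&(W[:,2]<hi); print(lo,m.sum(),np.round(np.nanmedian(W[m],0),4) if m.any() else '')
    g,x=np.mgrid[0:260,0:260]
    # rectify on plane z=.03
    X=.66-g/1000;Y=.30-x/1000
    P=np.stack([X,Y,np.full_like(X,.03),np.ones_like(X)],-1)@np.linalg.inv(p['pose']).T
    K=p['mtx'];mu=(K[0,0]*P[...,0]/-P[...,2]+K[0,2]).astype('f4');mv=(K[1,1]*-P[...,1]/-P[...,2]+K[1,2]).astype('f4')
    im=cv2.remap(p['frame'],mu,mv,cv2.INTER_CUBIC)
    im=cv2.resize(im,(390,390))
    for k in range(0,26,2):
        cv2.line(im,(0,int(k*15)),(4 if k%4 else 9,int(k*15)),(255,0,0),1);cv2.line(im,(int(k*15),389),(int(k*15),385),(255,0,0),1)
    canv.append(im[:,:,::-1])
cv2.imwrite('pics/rect.png',cv2.resize(np.hstack(canv[:2]),(780,390)))
cv2.imwrite('pics/rectw.png',canv[2])
E
```

```text
scene 17455 f 509.4568444244782
-0.005 10167 [ 0.4856  0.2132 -0.001 ]
0.005 2846 [0.5479 0.1998 0.007 ]
0.017 364 [0.5346 0.2024 0.02  ]
0.028 890 [0.5246 0.1783 0.0296]
0.031 1265 [0.5243 0.1734 0.0323]
0.045 107 [0.5805 0.116  0.0542]
side 11479 f 474.3600690593792
-0.005 6511 [4.964e-01 1.042e-01 4.000e-04]
0.005 1862 [0.5326 0.1223 0.0084]
0.017 251 [0.5612 0.1437 0.0202]
0.028 448 [0.5335 0.1641 0.03  ]
0.031 1141 [0.5231 0.1664 0.0332]
0.045 137 [0.5789 0.1095 0.0522]
wrist 35335 f 392.8371592185439
-0.005 23115 [ 4.428e-01  1.480e-01 -3.000e-04]
0.005 5718 [0.485  0.1376 0.0076]
0.017 517 [0.4957 0.1797 0.0214]
0.028 1563 [0.4842 0.1686 0.0297]
0.031 3191 [0.5042 0.1606 0.0327]
0.045 135 [0.522  0.0953 0.0485]
```

View pics/rect.png

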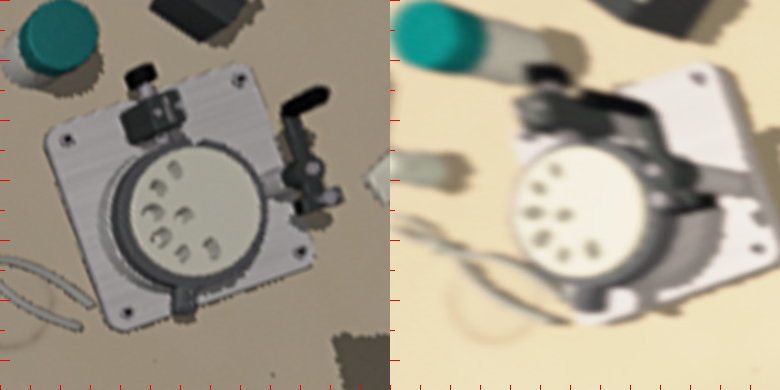

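View pics/rectw.png

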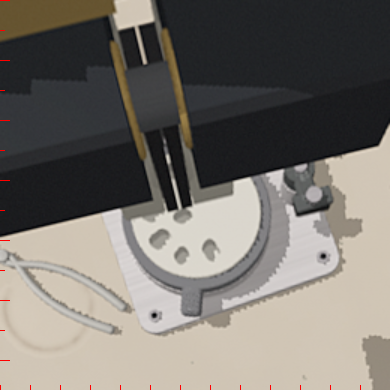

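```bash
python3 -m inch '0 .3 -.96 0 0 0;0 .3 -.96 0 0 0;-.13 .3 -.96 0 0 0;0 .3 -.96 0 0 0;0 .3 -.96 0 0 0;0 0 0 0 0 0'
python3 - <<'E'
from h import *
p=arm.grab_frame('wrist'); cv2.imwrite('pics/w2.png',p['frame'][:,:,::-1])
for n in ['tab','blank','index_mark','disc_holder','pliers']: print(n,place(p,n,Z[n]))
s=arm.get_state(); print(s['t'],s['eef_pos'],s['force'],s['width'])
w=cloud(p);m=(w[...,0]>.42)&(w[...,0]<.5)&(w[...,1]>.2)&(w[...,1]<.24)&(w[...,2]<.03)&(w[...,2]>.003)
print('pliers top',np.nanpercentile(w[m][:,2],[50,90,98]) if m.any() else 0)
E
```

```text
t: 7.32
eef_pos: [0.4407, 0.207, 0.0581]
ee_rot: [-2.579, 1.566, -2.342]
force: [0.4, 0.3, 0.3]
width: 0.0006
tab [(0.86, [258, 274], [0.4586, 0.1716, 0.025])]
blank []
index_mark []
disc_holder []
pliers []
7.625 [0.44235033 0.20799665 0.06094696] [ 0.59599432 -1.23849822 -0.59859495] 0.00039649702468895823
pliers top [0.00751006 0.00902252 0.01036952]
```

View pics/w2.png

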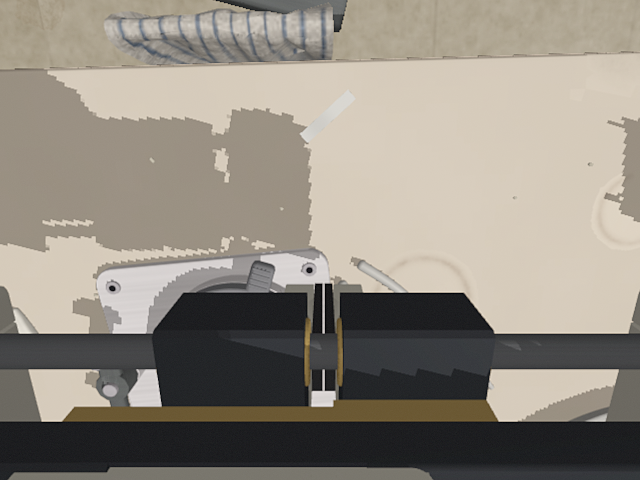

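```bash
python3 -m inch '0 0 -.5 0 0 0;0 0 -.5 0 0 0;0 0 -.3 0 0 0;0 0 0 0 0 0;.02 -.1 0 0 0 0;.02 -.1 0 0 0 0;0 0 0 0 0 0'; python3 -m inch '.02 -.08 0 0 0 0;.02 -.08 0 0 0 0;0 0 0 0 0 0'; python3 -m inch '.02 -.08 0 0 0 .3;.02 -.08 0 0 0 .3;0 0 0 0 0 0'
```

```text
t: 8.5
eef_pos: [0.4431, 0.2016, 0.0211]
ee_rot: [0.597, 1.57, 0.833]
force: [0.2, 0.1, -0.5]
width: 0.0004
t: 8.88
eef_pos: [0.4442, 0.1967, 0.0208]
ee_rot: [-2.896, 1.571, -2.66]
force: [-0.2, 0.2, -0.1]
width: 0.0009
t: 9.25
eef_pos: [0.4454, 0.1919, 0.0207]
ee_rot: [-2.717, 1.571, -2.429]
force: [-0.9, -0.1, 0.8]
width: 0.0007
```

```bash
for i in 1; do python3 -m inch '.02 -.08 0 0 0 .2;.02 -.08 0 0 0 .2;0 0 0 0 0 0'; done
python3 - <<'E'
from h import *
p=arm.grab_frame('wrist'); cv2.imwrite('pics/w3.png',cv2.resize(p['frame'][230:310,200:400,::-1],(800,320),interpolation=cv2.INTER_CUBIC))
for n in ['tab']: print(n,place(p,n,Z[n]))
p=arm.grab_frame('side');print(place(p,'tab',.025),place(p,'plunger_knob',.025))
s=arm.get_state(); print(s['t'],s['eef_pos'],s['force'],s['width'])
E
```

```text
t: 9.62
eef_pos: [0.4466, 0.1871, 0.0207]
ee_rot: [-2.788, 1.571, -2.465]
force: [-0.2, 0.4, 0.1]
width: 0.0004
tab [(0.91, [289, 302], [0.4598, 0.1734, 0.025])]
[(0.84, [264, 265], [0.4559, 0.1675, 0.025])] []
9.875 [0.44657087 0.1873206  0.02075989] [-0.31853565 -0.30249287  0.38768156] 0.0007868095958930513
```

View pics/w3.png

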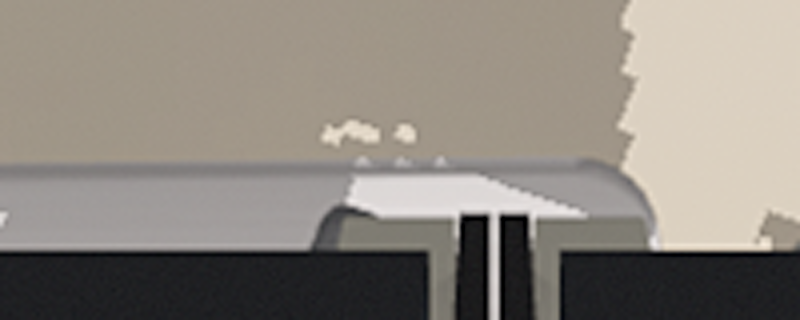

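```bash
python3 -m inch '.02 -.08 0 0 0 0;.02 -.08 0 0 0 0;0 0 0 0 0 0';python3 -m inch '.02 -.08 0 0 0 0;.02 -.08 0 0 0 0;0 0 0 0 0 0'
python3 - <<'E'
from h import *
p=arm.grab_frame('side');print(place(p,'tab',.025),place(p,'plunger_knob',.025))
E
```

```text
t: 10.25
eef_pos: [0.4478, 0.1822, 0.0207]
ee_rot: [-2.923, 1.571, -2.6]
force: [-0.2, -0.1, -0.3]
width: 0.0005
t: 10.62
eef_pos: [0.449, 0.1775, 0.0207]
ee_rot: [-2.893, 1.571, -2.57]
force: [-0.1, -0.1, -1.0]
width: 0.0005
[(0.56, [264, 265], [0.4565, 0.168, 0.025]), (0.53, [318, 290], [0.54, 0.0752, 0.025])] [(0.62, [299, 267], [0.5174, 0.1492, 0.025]), (0.48, [342, 245], [0.6116, 0.2125, 0.025])]
```

```bash
python3 -m inch '.07 0 0 0 0 0;.07 0 0 0 0 0;0 -.07 0 0 0 0;0 -.07 0 0 0 0;0 0 0 0 0 0';python3 -m inch '0 -.06 0 0 0 0;0 -.06 0 0 0 0;0 0 0 0 0 0'
python3 - <<'E'
from h import *
a=[]
for n in['side','scene']:
    p=arm.grab_frame(n); r=p['frame'][225:315,220:370,::-1] if n=='side' else p['frame'][215:335,230:390,::-1]
    a.append(cv2.resize(r,(400,300 if n=='scene' else 240),interpolation=cv2.INTER_CUBIC)[:240])
cv2.imwrite('pics/s4.png',np.hstack(a))
E
```

```text
t: 11.4
eef_pos: [0.4531, 0.1733, 0.0207]
ee_rot: [-2.969, 1.571, -2.646]
force: [-0.5, 0.4, 0.1]
width: 0.0002
t: 11.78
eef_pos: [0.4532, 0.1698, 0.0208]
ee_rot: [-2.879, 1.571, -2.556]
force: [1.1, 0.0, 0.0]
width: 0.0006
```

View pics/s4.png

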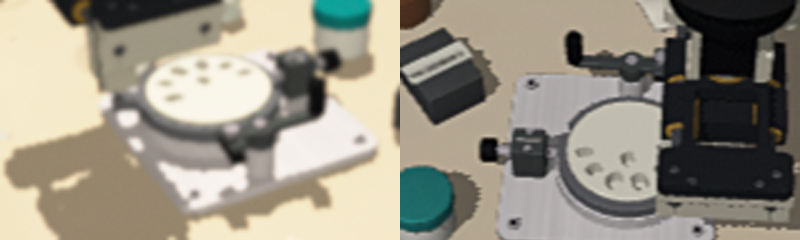

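```bash
cat >> h.py <<'E'
def proj(p,X):
    c=np.linalg.inv(p['pose'])@np.append(X,1);K=p['mtx']
    return K[0,0]*c[0]/-c[2]+K[0,2],K[1,1]*-c[1]/-c[2]+K[1,2]
E
python3 - <<'E'
from h import *
s=arm.get_state(); t=s['eef_pos']; a=[]
for n,(u0,v0) in {'side':(220,200),'scene':(290,220)}.items():
    p=arm.grab_frame(n); im=cv2.resize(p['frame'][v0:v0+100,u0:u0+100,::-1],(400,400),interpolation=cv2.INTER_CUBIC)
    for h in(0,.03,.066):
        u,v=proj(p,t+[0,0,h]); cv2.circle(im,(int((u-u0)*4),int((v-v0)*4)),2,(0,0,255),-1); print(n,h,u,v)
    for X in([.52,.172,.033],[.46,.174,.030]):
        u,v=proj(p,np.array(X)); cv2.circle(im,(int((u-u0)*4),int((v-v0)*4)),2,(0,255,0),-1)
    a.append(im)
cv2.imwrite('pics/s5.png',np.hstack(a)); print(s['force'],s['moment'])
E
```

```text
side 0 262.4257432899383 266.1446139523049
side 0.03 261.44681122412766 252.26164480311448
side 0.066 260.2252398349926 234.93762559770306
scene 0 356.6243500907991 288.8606809314498
scene 0.03 357.5302163538521 278.3440437945445
scene 0.066 358.6819081795531 264.9734994675963
[-0.13326648 -1.117393   -0.88521253] [ 0.01250849  0.0004812  -0.05129469]
```

View pics/s5.png

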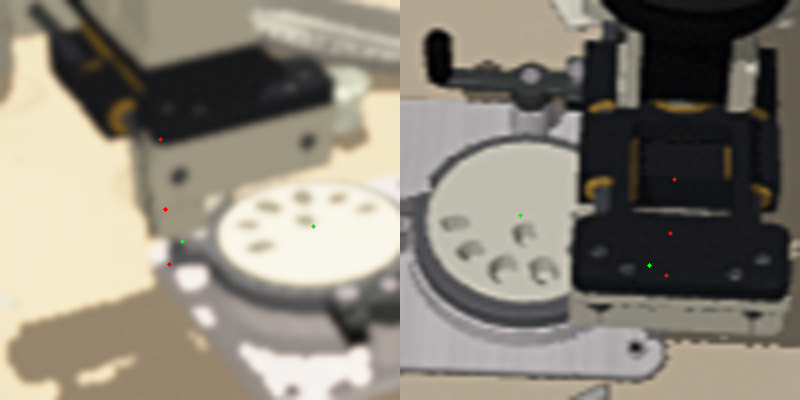

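Run:
```python
from h import *
for n,(r,c) in {'side':((256,272,2),(252,276,2)),'scene':((284,304,2),(340,364,3))}.items():
    p=arm.grab_frame(n); w=cloud(p)
    print(n)
    for v in range(*r): print(v,' '.join('%d,%d,%d'%tuple(np.nan_to_num(w[v,u]*1000)) for u in range(*c)))
```

```text
side
256 436,237,2 440,238,1 444,233,4 446,153,53 449,153,53 453,153,53 456,152,53 460,155,50 463,157,49 467,157,49 472,185,31 476,186,29
258 436,233,0 439,231,1 443,231,0 447,232,0 449,151,50 452,152,49 456,157,45 460,158,44 466,214,8 470,212,9 472,179,30 475,174,33
260 435,225,0 439,226,0 443,223,0 447,225,0 450,209,9 453,175,30 457,174,30 460,174,30 464,172,31 467,175,28 471,172,30 475,172,29
262 435,221,-1 439,219,0 442,219,-1 446,203,9 450,203,8 452,169,29 456,168,30 460,167,30 463,169,28 467,167,30 470,165,30 474,163,31
264 434,211,0 438,211,0 442,211,0 446,197,8 449,196,8 452,168,26 456,167,26 459,166,26 463,167,25 467,167,25 470,158,31 473,157,31
266 434,204,0 438,203,0 442,204,0 445,191,8 449,189,8 452,169,21 455,164,24 459,165,22 463,168,21 0,0,0 469,156,28 473,151,31
268 434,197,0 437,196,0 441,197,0 445,196,0 448,184,7 452,180,9 456,181,8 459,182,7 463,181,8 467,179,8 469,156,23 472,148,28
270 433,190,0 437,189,0 441,190,0 445,189,0 448,183,3 452,177,7 455,178,6 459,175,7 463,172,9 466,170,10 469,156,19 472,150,22
scene
284 453,262,151 449,260,151 445,259,151 441,256,150 
[... 237 characters left out ...]
23,257,151
290 449,270,148 446,268,148 441,267,149 437,267,150 433,266,151 430,262,149 425,262,150 422,260,150
292 449,269,143 445,269,144 441,266,143 437,265,143 433,264,144 429,263,145 425,262,146 421,260,145
294 450,268,136 446,267,137 442,265,136 438,264,137 434,261,135 430,261,137 426,259,137 421,260,141
296 451,263,124 447,262,124 443,259,123 439,257,123 434,261,130 429,261,133 425,261,135 421,257,132
298 452,261,116 447,263,120 443,259,118 439,257,118 434,258,121 431,253,117 427,253,118 423,252,119
300 451,262,113 447,261,113 443,260,114 439,258,114 435,256,113 431,254,113 426,253,114 422,252,114
302 473,196,6 468,194,6 463,192,6 458,192,8 454,189,7 431,253,107 426,253,109 422,253,110
```

Run:
```python
from h import *
s=arm.get_state(); t=s['eef_pos']; print(t)
p=arm.grab_frame('wrist'); w=cloud(p)
for h in (0,.019,.03,.066): print(h,np.round(proj(p,t+[0,0,h]),1))
for v in range(276,300,3): print(v,' '.join('%d,%d,%d'%tuple(np.nan_to_num(w[v,u]*1000)) for u in (280,290,300,310,316,319,322,325,328,332,336,345,355,360,370)))
```

```text
[0.45318206 0.16994118 0.02076028]
0 [323.9 282.9]
0.019 [323.9 300.1]
0.03 [323.9 311.7]
0.066 [324.  362.6]
276 461,148,8 461,153,6 458,158,7 457,163,7 456,166,6 456,168,6 455,169,8 454,171,7 454,172,8 453,174,6 453,176,7 450,181,8 449,186,7 449,188,6 447,193,7
279 463,148,8 462,153,7 460,158,8 458,164,7 458,167,7 457,168,8 451,168,21 450,169,22 455,173,7 455,175,6 454,177,8 452,181,8 451,186,7 450,189,6 448,194,7
282 465,149,8 464,154,7 462,159,7 460,164,8 459,167,6 451,166,25 450,168,26 449,169,27 450,171,24 450,173,23 456,177,7 454,182,7 453,187,6 451,189,8 449,194,8
285 467,149,8 446,152,48 445,156,49 443,160,50 444,163,45 443,164,46 443,165,46 442,166,47 443,168,45 442,169,45 440,170,50 438,174,49 437,178,49 436,180,50 452,195,7
288 469,150,6 447,152,51 445,156,52 444,160,51 444,163,48 443,164,49 443,165,48 443,167,48 442,168,49 442,169,49 440,170,52 439,174,51 437,178,52 437,180,52 453,196,7
291 470,150,8 446,153,54 445,157,54 443,160,54 444,163,52 444,164,52 443,165,52 443,166,52 443,168,51 443,170,50 440,170,54 439,174,54 437,178,55 437,180,55 454,196,9
294 419,147,115 418,149,115 417,151,115 444,161,57 444,163,53 444,164,54 443,165,55 443,167,54 442,168,54 442,169,55 440,170,58 414,162,115 413,164,114 413,165,115 412,167,115
297 419,147,117 418,149,116 417,151,117 443,160,61 444,163,57 444,164,56 443,165,58 443,167,57 442,168,58 442,169,58 440,170,60 414,162,117 413,164,116 413,165,117 412,167,116
```

```bash
cat > tip.py <<'E'
from h import *
s=arm.get_state(); t=s['eef_pos']; p=arm.grab_frame('wrist'); w=cloud(p)-t
R=18*np.pi/180; zt=w[...,0]*np.cos(R)+w[...,1]*np.sin(R); yt=-w[...,0]*np.sin(R)+w[...,1]*np.cos(R); h=w[...,2]
m=(abs(zt)<.025)&(abs(yt)<.07)&(h<.05)&(h>-.03)
print(s['t'],np.round(t,4),s['width'],m.sum())
for a in np.arange(-.07,.07,.005):
    k=m&(yt>=a)&(yt<a+.005)
    if k.sum()>3: print('%.3f n%d hmin %.4f zt %.4f'%(a,k.sum(),np.percentile(h[k],2),np.median(zt[k])))
E
python3 -m inch '0 0 1 0 0 0;0 0 1 0 0 0;0 0 1 0 0 0;0 0 0 0 0 0';python3 tip.py; python3 -m inch '0 0 0 0 0 0;0 0 0 0 0 0;0 0 0 0 0 0;0 0 0 0 0 0' .4; python3 tip.py; python3 -c "
from h import *
p=arm.grab_frame('wrist');cv2.imwrite('pics/w6.png',p['frame'][:,:,::-1])"
```

```text
t: 12.62
eef_pos: [0.4545, 0.171, 0.1131]
ee_rot: [0.349, 1.566, 0.673]
force: [0.5, -0.3, -0.6]
width: 0.0003
12.625 [0.4545 0.171  0.1131] 0.00028051324725427324 1249
-0.020 n26 hmin 0.0271 zt -0.0117
-0.015 n97 hmin 0.0269 zt -0.0118
-0.010 n182 hmin 0.0272 zt -0.0117
-0.005 n322 hmin 0.0233 zt -0.0104
0.000 n378 hmin 0.0233 zt -0.0105
0.005 n136 hmin 0.0271 zt -0.0119
0.010 n97 hmin 0.0267 zt -0.0120
0.015 n11 hmin 0.0270 zt -0.0120
t: 13.18
eef_pos: [0.4531, 0.1698, 0.1104]
ee_rot: [-2.71, 1.57, -2.387]
force: [0.5, -0.3, 0.1]
width: 0.033
13.175 [0.4531 0.1698 0.1104] 0.03295434786850154 2615
-0.035 n117 hmin 0.0277 zt -0.0114
-0.030 n321 hmin 0.0274 zt -0.0115
-0.025 n378 hmin 0.0274 zt -0.0112
-0.020 n495 hmin 0.0233 zt -0.0096
0.015 n530 hmin 0.0234 zt -0.0100
0.020 n373 hmin 0.0276 zt -0.0117
0.025 n315 hmin 0.0278 zt -0.0120
0.030 n86 hmin 0.0270 zt -0.0120
```

View pics/w6.png

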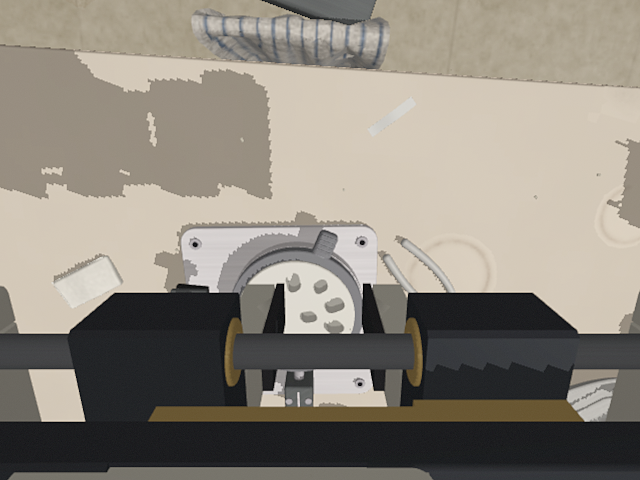

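```bash
python3 -m inch '0 .17 -.6 0 0 -1;0 0 -.6 0 0 -1;0 0 -.7 0 0 0;0 0 -.7 0 0 0;0 0 -.4 0 0 0;0 0 -.2 0 0 0;0 0 0 0 0 0;0 0 0 0 0 0'; python3 -m inch '0 0 -.2 0 0 0;0 0 -.2 0 0 0;0 0 -.17 0 0 0;0 0 0 0 0 0'
python3 - <<'E'
from h import *
p=arm.grab_frame('side'); w=cloud(p)
m=(w[...,0]>.43)&(w[...,0]<.48)&(w[...,1]>.09)&(w[...,1]<.165)&(w[...,2]>.012)&(w[...,2]<.1)
print('finger zmin',np.percentile(w[m][:,2],[1,5,50]), w[m].min(0),w[m].max(0))
p=arm.grab_frame('wrist');cv2.imwrite('pics/w7.png',cv2.resize(p['frame'][200:350,200:450,::-1],(750,450)))
E
```

```text
t: 14.28
eef_pos: [0.4536, 0.1753, 0.0153]
ee_rot: [0.528, 1.57, 0.677]
force: [0.5, 0.0, 0.6]
width: 0.0349
t: 14.78
eef_pos: [0.4528, 0.1747, -0.0029]
ee_rot: [-2.554, 1.57, -2.406]
force: [0.1, 0.7, 0.9]
width: 0.035
finger zmin [0.01402835 0.01757036 0.03219152] [0.44582991 0.09003023 0.01220236] [0.4799703  0.16456481 0.09937547]
```

View pics/w7.png

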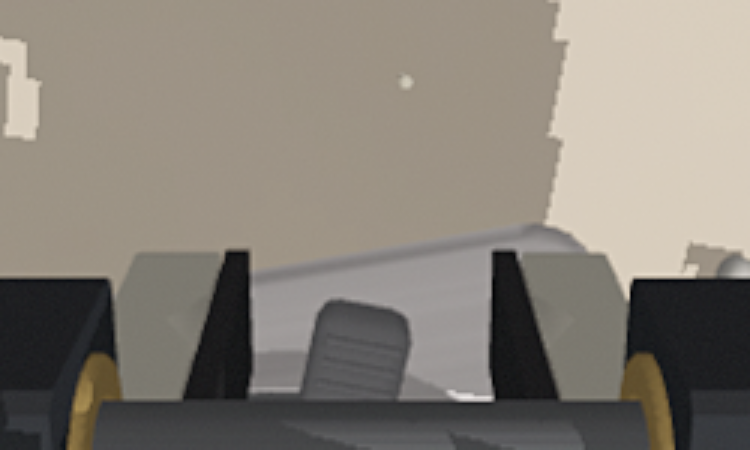

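```bash
python3 -m inch '.02 -.1 0 0 0 .1;.02 -.1 0 0 0 .1;.02 -.1 0 0 0 .1;0 0 0 0 0 0'; python3 -m inch '.02 -.08 0 0 0 .2;.02 -.08 0 0 0 .2;0 0 0 0 0 0'; python3 -m inch '.02 -.08 0 0 0 .2;.02 -.08 0 0 0 .2;0 0 0 0 0 0'
```

```text
t: 15.38
eef_pos: [0.455, 0.1657, -0.0023]
ee_rot: [0.857, 1.571, 1.031]
force: [0.6, 0.6, 0.3]
width: 0.0351
t: 15.75
eef_pos: [0.4562, 0.1612, -0.0023]
ee_rot: [1.047, 1.571, 1.257]
force: [-0.8, 2.1, 0.6]
width: 0.0348
t: 16.12
eef_pos: [0.4573, 0.1561, -0.0024]
ee_rot: [-2.459, 1.571, -2.215]
force: [-0.4, 1.2, -0.4]
width: 0.0352
```

```bash
python3 -m inch '.02 -.07 0 0 0 .2;.02 -.07 0 0 0 .2;0 0 0 0 0 0'; python3 -m inch '.02 -.07 0 0 0 .2;.02 -.07 0 0 0 .2;0 0 0 0 0 0'
python3 - <<'E'
from h import *
for n in ['side','scene','wrist']:
    p=arm.grab_frame(n)
    for k in['tab','notch','plunger_knob','blank']: print(n,k,place(p,k,Z[k])[:1])
E
```

```text
t: 16.5
eef_pos: [0.4586, 0.152, -0.0024]
ee_rot: [-2.362, 1.571, -2.082]
force: [-0.6, 1.0, 0.2]
width: 0.035
t: 16.88
eef_pos: [0.4598, 0.1477, -0.0023]
ee_rot: [-2.091, 1.571, -1.777]
force: [-0.8, 0.5, -0.4]
width: 0.0351
side tab [(0.91, [268, 269], [0.4623, 0.1525, 0.025])]
side notch []
side plunger_knob [(0.56, [345, 244], [0.6171, 0.2147, 0.025])]
side blank [(0.83, [300, 265], [0.5217, 0.1691, 0.015])]
scene tab []
scene notch [(0.59, [294, 272], [0.5671, 0.1801, 0.025])]
scene plunger_knob [(0.67, [266, 274], [0.6107, 0.2013, 0.025])]
scene blank [(0.85, [319, 282], [0.5215, 0.1759, 0.015])]
wrist tab [(0.97, [345, 315], [0.4601, 0.1575, 0.025])]
wrist notch []
wrist plunger_knob []
wrist blank [(0.85, [326, 407], [0.5163, 0.1676, 0.015])]
```

```bash
python3 -m inch '.02 -.05 0 0 0 .2;.02 -.05 0 0 0 .2;0 0 0 0 0 0'; python3 -m inch '.01 -.04 0 0 0 .1;.01 -.04 0 0 0 .1;0 0 0 0 0 0';python3 -m inch '.01 -.03 0 0 0 .1;.01 -.03 0 0 0 .1;0 0 0 0 0 0'
```

```text
t: 18.0
eef_pos: [0.4609, 0.1448, -0.0024]
ee_rot: [-3.005, 1.571, -2.655]
force: [-0.3, 1.7, -0.8]
width: 0.0351
t: 18.38
eef_pos: [0.4616, 0.1424, -0.0024]
ee_rot: [-2.341, 1.571, -1.974]
force: [-1.4, 1.6, 0.3]
width: 0.0352
t: 18.75
eef_pos: [0.4623, 0.1406, -0.0023]
ee_rot: [-1.571, 1.571, -1.187]
force: [-0.1, 0.5, -0.1]
width: 0.0349
```

```bash
python3 -m inch '.01 -.04 0 0 0 0;0 0 0 0 0 0'; python3 -m inch '.01 -.04 0 0 0 0;0 0 0 0 0 0';python3 -m inch '.01 -.03 0 0 0 0;0 0 0 0 0 0'
python3 - <<'E'
from h import *
for n in ['side','scene','wrist']:
    p=arm.grab_frame(n)
    for k in['tab','notch','plunger_knob']: print(n,k,place(p,k,Z[k])[:1])
E
```

```text
t: 19.0
eef_pos: [0.4626, 0.1395, -0.0023]
ee_rot: [-0.351, 1.571, 0.033]
force: [0.3, -0.2, -0.1]
width: 0.0346
t: 19.25
eef_pos: [0.4628, 0.1383, -0.0023]
ee_rot: [-0.496, 1.571, -0.112]
force: [0.4, 0.2, 0.4]
width: 0.0349
t: 19.5
eef_pos: [0.4631, 0.1375, -0.0023]
ee_rot: [-0.328, 1.571, 0.056]
force: [0.3, 1.1, -1.0]
width: 0.0351
side tab [(0.88, [269, 274], [0.4619, 0.1355, 0.025])]
side notch [(0.69, [322, 255], [0.5667, 0.1809, 0.025])]
side plunger_knob [(0.32, [341, 261], [0.5982, 0.1569, 0.025])]
scene tab []
scene notch []
scene plunger_knob []
wrist tab [(0.56, [345, 318], [0.4638, 0.1479, 0.025])]
wrist notch []
wrist plunger_knob []
```

```bash
python3 -m inch '0 -.03 0 0 0 0;0 0 0 0 0 0'; python3 -m inch '0 -.03 0 0 0 0;0 0 0 0 0 0';python3 -m inch '0 -.03 0 0 0 0;0 0 0 0 0 0'
```

```text
t: 20.35
eef_pos: [0.4632, 0.1368, -0.0023]
ee_rot: [0.563, 1.57, 0.947]
force: [-0.6, 1.8, -0.3]
width: 0.0352
t: 20.6
eef_pos: [0.4634, 0.1363, -0.0022]
ee_rot: [0.52, 1.57, 0.904]
force: [-1.2, 4.7, -1.4]
width: 0.0348
t: 20.85
eef_pos: [0.4635, 0.1359, -0.0022]
ee_rot: [0.59, 1.569, 0.975]
force: [-2.7, 7.6, -1.8]
width: 0.0353
```

Run:
```python
from h import *
s=arm.get_state();print(s['t'],s['force'])
p=arm.grab_frame('scene');cv2.imwrite('pics/sc8.png',p['frame'][:,:,::-1])
a=cv2.imread('pics/scene0.png',0);b=cv2.imread('pics/sc8.png',0)
for nm,(u0,v0,u1,v1) in {'knob':(260,268,270,281),'block':(274,265,289,287),'pin':(294,227,304,243)}.items():
    up=lambda i,m:cv2.resize(i[v0-m:v1+m,u0-m:u1+m],None,fx=8,fy=8,interpolation=cv2.INTER_CUBIC)
    r=cv2.matchTemplate(up(b,6),up(a,0),cv2.TM_CCOEFF_NORMED);_,c,_,l=cv2.minMaxLoc(r)
    print(nm,'shift px',l[0]/8-6,l[1]/8-6,c)
e=np.array([.94,.34,0]);k=np.array([.61,.203,.025])
print('px/mm along x',np.array(proj(p,k+e*.001))-proj(p,k))
print('knob',place(p,'plunger_knob',.025),'idx',place(p,'index_mark',.025),'notch',place(p,'notch',.025))
```

```text
20.85 [-2.69087146  7.61375446 -1.78302409]
knob shift px 2.5 0.125 0.9859207272529602
block shift px 0.0 0.0 0.995808482170105
pin shift px 0.0 0.0 0.9985373616218567
px/mm along x [-0.5673595  -0.01545536]
knob [(0.55, [269, 274], [0.6058, 0.2006, 0.025]), (0.27, [305, 236], [0.5822, 0.0951, 0.025])] idx [(0.93, [293, 282], [0.5598, 0.2009, 0.025])] notch [(0.69, [291, 276], [0.5682, 0.1891, 0.025])]
```

```bash
python3 -m inch '0 .04 0 0 0 0;0 .08 0 0 0 0;0 .08 0 0 0 0;0 0 1 0 0 0;0 0 1 0 0 0;0 0 1 0 0 0;.4 -.1 .5 0 0 -.7;1 -.2 0 0 0 -.7;1 -.2 0 0 0 0;1 -.25 0 0 0 0;.5 -.23 0 0 0 0;0 0 0 0 0 0'
python3 - <<'E'
from h import *
s=arm.get_state();print(s['t'],s['eef_pos'],s['ee_rot'],s['force'],s['q'])
for n in['wrist','side','scene']:
    p=arm.grab_frame(n);w=cloud(p)
    print(n,[place(p,k,z)[:1] for k,z in(('clamp_pin',.053),('clamp',0),('tab',.025),('notch',.025),('plunger_knob',.025))])
    m=(w[...,0]>.53)&(w[...,0]<.61)&(w[...,1]>.06)&(w[...,1]<.15)&(w[...,2]>.036)&(w[...,2]<.075)
    W=w[m];print(len(W))
    for a in range(36,74,4):
        k=(W[:,2]>a/1e3)&(W[:,2]<a/1e3+.004)
        if k.sum()>2: print(a,k.sum(),np.round(np.median(W[k],0),3),np.round(np.ptp(W[k],0),3))
cv2.imwrite('pics/w9.png',arm.grab_frame('wrist')['frame'][:,:,::-1])
E
```

```text
t: 22.55
eef_pos: [0.5801, 0.1106, 0.102]
ee_rot: [-2.94, 1.57, -2.68]
force: [-0.4, 1.5, 0.2]
width: 0.0351
22.55 [0.58012254 0.11063915 0.10201348] [-2.94034014  1.56952644 -2.67981493] [-0.44986896  1.49267341  0.19655919] [ 5.19165992e-01  3.07002852e-01 -3.13090788e-01 -8.94184793e-05
 -9.51970487e-01 -1.82938520e+00]
wrist [[(0.82, [326, 257], [0.5842, 0.113, 0.053])], [(0.89, [326, 175], [0.5422, 0.1021, 0.0])], [(0.79, [433, 77], [0.4637, 0.1487, 0.025])], [(0.57, [437, 241], [0.5629, 0.1869, 0.025])], [(0.73, [434, 242], [0.5642, 0.185, 0.025])]]
2105
36 20 [0.552 0.108 0.039] [0.046 0.025 0.003]
40 1409 [0.549 0.106 0.042] [0.054 0.036 0.004]
44 186 [0.542 0.103 0.045] [0.052 0.025 0.004]
48 46 [0.577 0.112 0.05 ] [0.008 0.012 0.004]
52 40 [0.577 0.113 0.054] [0.008 0.012 0.004]
56 41 [0.577 0.112 0.058] [0.007 0.011 0.004]
60 54 [0.577 0.113 0.063] [0.009 0.011 0.004]
64 309 [0.581 0.114 0.065] [0.012 0.012 0.003]
side [[(0.97, [341, 260], [0.5883, 0.1162, 0.053])], [(0.93, [316, 293], [0.5409, 0.099, 0.0])], [(0.66, [267, 271], [0.4597, 0.1468, 0.025])], [(0.68, [321, 256
[... 317 characters left out ...]
 [0.582 0.11  0.058] [0.011 0.006 0.004]
60 12 [0.58  0.111 0.062] [0.01  0.006 0.003]
64 27 [0.583 0.113 0.066] [0.011 0.013 0.003]
scene [[(0.87, [299, 238], [0.5791, 0.1251, 0.053])], [(0.84, [321, 254], [0.5462, 0.1052, 0.0])], [], [(0.96, [292, 276], [0.5667, 0.1878, 0.025])], [(0.4, [267, 275], [0.6084, 0.2032, 0.025])]]
276
36 54 [0.557 0.111 0.039] [0.053 0.037 0.004]
40 128 [0.551 0.108 0.041] [0.058 0.035 0.004]
44 24 [0.547 0.107 0.045] [0.058 0.031 0.003]
48 9 [0.58  0.12  0.049] [0.009 0.008 0.003]
52 13 [0.581 0.12  0.055] [0.01  0.007 0.003]
56 12 [0.582 0.12  0.058] [0.01  0.01  0.004]
60 14 [0.582 0.117 0.063] [0.012 0.012 0.004]
64 22 [0.584 0.116 0.065] [0.013 0.011 0.003]
```

```bash
python3 -m inch '0 0 -.8 0 0 0;0 0 -.8 0 0 0;0 0 -.6 0 0 0;0 0 -.3 0 0 0;0 0 0 0 0 0'; python3 -m inch '.12 -.13 0 0 0 0;.06 -.1 0 0 0 0;0 0 0 0 0 0'; python3 -m inch '0 -.13 0 0 0 -.75;-.01 -.13 0 0 0 -.75;0 0 0 0 0 0'
```

```text
t: 24.12
eef_pos: [0.5799, 0.1112, 0.0273]
ee_rot: [-2.835, 1.57, -2.573]
force: [0.2, -0.8, 0.6]
width: 0.0351
t: 24.5
eef_pos: [0.5859, 0.1043, 0.0282]
ee_rot: [0.212, 1.57, 0.473]
force: [-0.1, 0.4, 0.1]
width: 0.0351
t: 24.88
eef_pos: [0.586, 0.0973, 0.0282]
ee_rot: [0.398, 1.569, 0.53]
force: [0.7, 3.3, -0.8]
width: 0.0349
```

Contact, about 3.4 N. Swing on.

```bash
python3 -m inch '-.02 -.12 0 0 0 -.75;-.03 -.12 0 0 0 -.75;0 0 0 0 0 0'; python3 -m inch '-.04 -.12 0 0 0 -.75;-.05 -.11 0 0 0 -.75;0 0 0 0 0 0'
```

```text
t: 25.25
eef_pos: [0.5847, 0.0901, 0.0282]
ee_rot: [0.424, 1.569, 0.426]
force: [2.8, 3.9, 0.7]
width: 0.035
t: 25.62
eef_pos: [0.5817, 0.083, 0.0281]
ee_rot: [0.449, 1.569, 0.321]
force: [2.8, 2.3, 0.5]
width: 0.035
```

```bash
python3 -m inch '-.06 -.11 0 0 0 -.75;-.03 -.05 0 0 0 -.35;0 0 0 0 0 0'; python3 -m inch '-.03 -.05 0 0 0 -.35;0 0 0 0 0 0'; python3 -m inch '-.03 -.05 0 0 0 -.35;0 0 0 0 0 0'; python3 -m inch '-.03 -.05 0 0 0 -.35;0 0 0 0 0 0'
```

```text
t: 26.0
eef_pos: [0.5783, 0.0778, 0.0278]
ee_rot: [-0.389, 1.571, -0.614]
force: [2.0, 2.7, 1.1]
width: 0.0351
t: 26.25
eef_pos: [0.5773, 0.0762, 0.0277]
ee_rot: [-2.228, 1.571, -2.485]
force: [2.8, 0.9, 1.1]
width: 0.0354
t: 26.5
eef_pos: [0.5763, 0.0746, 0.0276]
ee_rot: [-2.273, 1.57, -2.562]
force: [1.6, 2.4, 2.3]
width: 0.035
t: 26.75
eef_pos: [0.5753, 0.0731, 0.0276]
ee_rot: [-2.389, 1.57, -2.708]
force: [2.9, 2.4, 1.3]
width: 0.0348
```

```bash
for k in 1; do python3 -m inch '-.04 -.05 0 0 0 -.4;0 0 0 0 0 0'; python3 -m inch '-.04 -.05 0 0 0 -.4;0 0 0 0 0 0'; python3 -m inch '-.04 -.05 0 0 0 -.4;0 0 0 0 0 0'; done
```

```text
t: 27.0
eef_pos: [0.5741, 0.0716, 0.0276]
ee_rot: [-2.397, 1.57, -2.751]
force: [1.4, 2.4, 0.6]
width: 0.0351
t: 27.25
eef_pos: [0.5729, 0.0701, 0.0276]
ee_rot: [-2.426, 1.57, -2.815]
force: [0.0, 2.5, 2.3]
width: 0.035
t: 27.5
eef_pos: [0.5716, 0.0686, 0.0276]
ee_rot: [-2.463, 1.57, -2.886]
force: [-0.3, 3.1, 2.0]
width: 0.0354
```

```bash
python3 -m inch '-.05 -.045 0 0 0 -.4;0 0 0 0 0 0'; python3 -m inch '-.05 -.04 0 0 0 -.4;0 0 0 0 0 0'; python3 -m inch '-.05 -.04 0 0 0 -.4;0 0 0 0 0 0'; python3 -c "
from h import *
s=arm.get_state();print(s['q'],s['force'])
p=arm.grab_frame('side');print(place(p,'clamp_pin',.053))"
```

```text
t: 27.75
eef_pos: [0.5702, 0.0673, 0.0276]
ee_rot: [-2.349, 1.57, -2.808]
force: [0.4, 2.4, 0.9]
width: 0.0349
t: 28.0
eef_pos: [0.5688, 0.0661, 0.0276]
ee_rot: [-2.051, 1.571, -2.545]
force: [0.4, 3.6, 1.3]
width: 0.0348
t: 28.25
eef_pos: [0.5673, 0.0649, 0.0276]
ee_rot: [-2.033, 1.571, -2.562]
force: [0.1, 2.2, -1.1]
width: 0.0352
[ 4.56458516e-01  3.64894354e-01 -4.34394253e-01  3.56611928e-05
 -7.71708552e-01 -2.55592078e+00] [ 0.08165578  2.21485163 -1.06206472]
[]
```

```bash
python3 -m inch '-.05 -.036 0 0 0 -.4;0 0 0 0 0 0'; python3 -m inch '-.05 -.034 0 0 0 -.4;0 0 0 0 0 0'; python3 -m inch '-.05 -.032 0 0 0 -.4;0 0 0 0 0 0'
```

```text
t: 28.6
eef_pos: [0.5659, 0.0638, 0.0276]
ee_rot: [-1.873, 1.571, -2.437]
force: [1.0, 2.6, -0.9]
width: 0.0349
t: 28.85
eef_pos: [0.5643, 0.0628, 0.0276]
ee_rot: [-2.017, 1.571, -2.615]
force: [1.4, 2.4, -0.8]
width: 0.0351
t: 29.1
eef_pos: [0.5628, 0.0619, 0.0276]
ee_rot: [-2.214, 1.571, -2.847]
force: [0.3, 3.1, -0.3]
width: 0.035
```

```bash
python3 -m inch '-.035 -.018 0 0 0 -.3;0 0 0 0 0 0'; python3 -m inch '-.035 -.018 0 0 0 -.3;0 0 0 0 0 0'; python3 -m inch '-.035 -.017 0 0 0 -.3;0 0 0 0 0 0'
```

```text
t: 29.35
eef_pos: [0.5618, 0.0614, 0.0276]
ee_rot: [-2.151, 1.571, -2.811]
force: [0.4, 4.0, -0.4]
width: 0.0351
t: 29.6
eef_pos: [0.5607, 0.0609, 0.0276]
ee_rot: [-2.384, 1.571, -3.069]
force: [0.4, 4.7, -1.8]
width: 0.0353
t: 29.85
eef_pos: [0.5597, 0.0604, 0.0277]
ee_rot: [-2.598, 1.571, 2.974]
force: [-0.1, 4.5, -1.4]
width: 0.035
```

```bash
python3 -m inch '-.035 -.016 0 0 0 -.3;0 0 0 0 0 0'; python3 -m inch '-.035 -.015 0 0 0 -.3;0 0 0 0 0 0'
```

```text
t: 30.1
eef_pos: [0.5587, 0.0599, 0.0277]
ee_rot: [2.236, 1.571, 1.498]
force: [0.4, 3.9, -1.8]
width: 0.0353
t: 30.35
eef_pos: [0.5577, 0.0595, 0.0277]
ee_rot: [1.073, 1.571, 0.309]
force: [0.3, 4.7, -0.9]
width: 0.0349
```

```bash
cat > tq.py <<'E'
from h import *
from scipy.optimize import brentq
f=[];n=int(__import__('sys').argv[1])
s=arm.get_state();f.append(s['force'])
for i in range(n): arm.grab_frame('side'); s=arm.get_state(); f.append(s['force'])
f=np.mean(f,0);a=s['ee_rot'][2]-s['ee_rot'][0];ty=np.array([-np.sin(a),np.cos(a)])
c=s['eef_pos'][:2]-[.542,.102];P=lambda t:.042*np.array([np.cos(t),np.sin(t)])
t=brentq(lambda t:(P(t)-c)@ty-(s['width']/2-.0065),np.radians(-110),np.radians(20))
q=P(t)+.0065*ty;tau=q[0]*f[1]-q[1]*f[0]
print('t %.2f theta %.1f tool %.1f'%(s['t'],np.degrees(t),np.degrees(a)%360-360),'F',np.round(f,2),'push %.2f'%(tau/.042),'q6 %.2f'%s['q'][5], 'pin along pad %.1f'%(1e3*(P(t)-c)@[np.cos(a),np.sin(a)]))
E
python3 tq.py 3; python3 -m inch '-.03 -.02 0 0 0 -.3;0 0 0 0 0 0' >/dev/null; python3 tq.py 2; python3 -m inch '-.03 -.02 0 0 0 -.3;0 0 0 0 0 0'>/dev/null; python3 tq.py 2
```

```text
t 30.50 theta -55.6 tool -43.7 F [ 0.44  4.95 -0.86] push 3.64 q6 -2.79 pin along pad 0.3
t 30.85 theta -57.2 tool -45.3 F [ 1.04  5.09 -0.68] push 4.08 q6 -2.82 pin along pad -0.0
t 31.20 theta -58.4 tool -46.7 F [ 1.24  5.92 -0.64] push 4.70 q6 -2.84 pin along pad -0.3
```

```bash
python3 -m inch '-.03 -.02 0 0 0 -.15;0 0 0 0 0 0' >/dev/null; python3 tq.py 2; python3 -m inch '-.025 -.018 0 0 0 0;0 0 0 0 0 0'>/dev/null; python3 tq.py 2
```

```text
t 31.55 theta -59.6 tool -47.5 F [ 0.9   6.01 -1.24] push 4.41 q6 -2.85 pin along pad -0.4
t 31.90 theta -60.5 tool -47.5 F [ 0.95  5.94 -1.84] push 4.33 q6 -2.85 pin along pad -0.5
```

```bash
python3 -m inch '-.025 -.018 0 0 0 0;0 0 0 0 0 0' >/dev/null; python3 tq.py 2; python3 -m inch '-.025 -.018 0 0 0 0;0 0 0 0 0 0'>/dev/null; python3 tq.py 2
```

```text
t 32.25 theta -61.5 tool -47.5 F [ 1.94  6.36 -2.02] push 5.27 q6 -2.85 pin along pad -0.6
t 32.60 theta -62.6 tool -47.5 F [ 2.12  6.43 -2.25] push 5.36 q6 -2.85 pin along pad -0.7
```

```bash
python3 -m inch '-.02 -.012 0 0 0 0;0 0 0 0 0 0' >/dev/null; python3 tq.py 2; python3 -m inch '-.02 -.012 0 0 0 0;0 0 0 0 0 0'>/dev/null; python3 tq.py 2
```

```text
t 32.95 theta -63.3 tool -47.5 F [ 2.6   6.88 -3.22] push 5.93 q6 -2.85 pin along pad -0.8
t 33.30 theta -64.1 tool -47.5 F [ 3.19  6.54 -3.57] push 6.14 q6 -2.85 pin along pad -0.9
```

```bash
python3 -m inch '-.02 -.012 0 0 0 0;0 0 0 0 0 0' >/dev/null; python3 tq.py 3
python3 - <<'E'
from h import *
for n in['side','scene']:
    p=arm.grab_frame(n); print(n,[place(p,k,Z[k])[:1] for k in('tab','notch','plunger_knob','index_mark')])
E
```

```text
t 33.70 theta -64.8 tool -47.5 F [ 3.35  6.98 -4.14] push 6.44 q6 -2.85 pin along pad -0.9
side [[(0.49, [267, 268], [0.4604, 0.1568, 0.025])], [], [], [(0.35, [298, 275], [0.5134, 0.1257, 0.025])]]
scene [[(0.71, [356, 277], [0.4626, 0.1496, 0.025])], [(0.85, [290, 277], [0.5683, 0.1911, 0.025])], [(0.47, [269, 276], [0.604, 0.2037, 0.025])], [(0.97, [291, 281], [0.5637, 0.1997, 0.025])]]
```

```bash
python3 -m inch '.03 .03 0 0 0 0;.1 .09 0 0 0 0;.1 .09 0 0 0 0;0 0 .4 0 0 0;0 0 1 0 0 0;0 0 1 0 0 0;0 0 1 0 0 0;0 0 1 0 0 0;0 0 1 0 0 0;0 0 0 0 0 0;0 0 0 0 0 0'
python3 - <<'E'
from h import *
canv=[]
old=cv2.imread('pics/scene0.png',0)
for n in['scene','side']:
    p=arm.grab_frame(n); w=cloud(p)
    print(n,[place(p,k,Z[k])[:1] for k in('tab','notch','plunger_knob','clamp_pin','pliers','cement_pot','small_box','gauze','dappen_dish')])
    m=(w[...,0]>.53)&(w[...,0]<.61)&(w[...,1]>.03)&(w[...,1]<.15)&(w[...,2]>.050)&(w[...,2]<.072)
    print('pin',np.round(np.median(w[m],0),4),m.sum())
    if n=='scene':
        b=cv2.cvtColor(p['frame'],cv2.COLOR_RGB2GRAY); up=lambda i,m:cv2.resize(i[268-m:281+m,260-m:270+m],None,fx=8,fy=8,interpolation=cv2.INTER_CUBIC)
        _,c,_,l=cv2.minMaxLoc(cv2.matchTemplate(up(b,6),up(old,0),cv2.TM_CCOEFF_NORMED)); print('knob shift',l[0]/8-6,l[1]/8-6,c)
        t8=cv2.imread('pics/sc8.png',0)
    m=(abs(w[...,2]-.0325)<.0025)&(np.hypot(w[...,0]-.52,w[...,1]-.172)<.046); W=w[m]; c=np.linalg.lstsq(np.c_[W[:,:2]-W[:,:2].mean(0),np.ones(len(W))],W[:,2],rcond=None)[0]; print('blank plane slope',c)
    g,x=np.mgrid[0:260,0:260]; X=.66-g/1000;Y=.30-x/1000
    P=np.stack([X,Y,np.full_like(X,.03),np.ones_like(X)],-1)@np.linalg.inv(p['pose']).T; K=p['mtx']
    canv.append(cv2.resize(cv2.remap(p['frame'],(K[0,0]*P[...,0]/-P[...,2]+K[0,2]).astype('f4'),(K[1,1]*-P[...,1]/-P[...,2]+K[1,2]).astype('f4'),cv2.INTER_CUBIC),(390,390))[:,:,::-1])
cv2.imwrite('pics/rect2.png',np.hstack(canv)); s=arm.get_state();print(s['t'],s['eef_pos'],s['force'])
E
```

```text
t: 35.58
eef_pos: [0.5574, 0.0611, 0.1898]
ee_rot: [2.708, 1.571, 1.879]
force: [-0.3, 0.6, -0.6]
width: 0.0351
scene [[(0.74, [352, 278], [0.4669, 0.1546, 0.025])], [(0.97, [289, 274], [0.5725, 0.1865, 0.025])], [(0.39, [267, 275], [0.6071, 0.2037, 0.025])], [(0.86, [324, 222], [0.5532, 0.0726, 0.053])], [(0.62, [313, 344], [0.486, 0.2861, 0.0])], [(0.77, [238, 304], [0.6381, 0.2619, 0.0])], [(0.92, [246, 249], [0.6816, 0.1457, 0.0])], [(0.84, [332, 221], [0.5579, 0.0166, 0.0])], [(0.72, [268, 353], [0.5472, 0.3279, 0.0])]]
pin [0.5613 0.0692 0.0611] 64
knob shift 2.5 0.125 0.9860432744026184
blank plane slope [ 0.00018044 -0.00064903  0.03196988]
side [[(0.73, [332, 278], [0.5706, 0.106, 0.025])], [(0.76, [321, 252], [0.5671, 0.1949, 0.025])], [(0.71, [319, 290], [0.5415, 0.0752, 0.025])], [(0.6, [333, 277], [0.5648, 0.0699, 0.053])], [(0.74, [277, 242], [0.4906, 0.2867, 0.0])], [(0.56, [350, 246], [0.6369, 0.2465, 0.0])], [(0.63, [388, 266], [0.6914, 0.1596, 0.0])], [(0.94, [338, 324], [0.5628, 0.0118, 0.0])], [(0.58, [305, 230], [0.5558, 0.3287, 0.0])]]
pin [0.5591 0.0611 0.0607] 90
blank plane slope [0.00452986 0.00429946 0.03305634]
36.575 [0.55785939 0.06127187 0.18968472] [-0.62111323 -0.90195868 -0.63349349]
```

View pics/rect2.png

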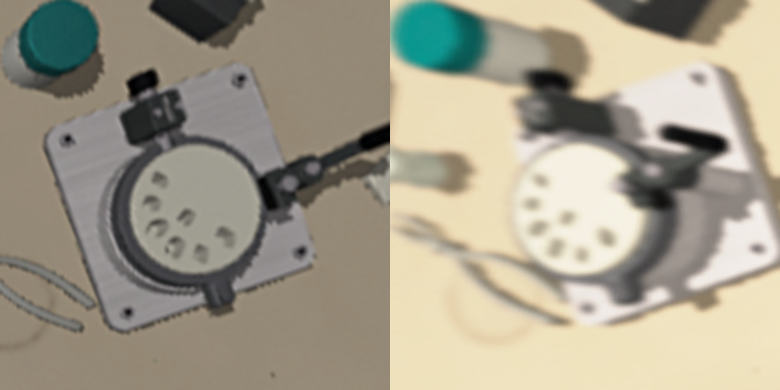

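Run:
```python
from h import *
p=arm.grab_frame('scene'); K=p['mtx']; cv2.imwrite('pics/sc10.png',p['frame'][:,:,::-1])
def rect(f,s=.0005):
    g,x=np.mgrid[0:200,0:200]; X=.57-g*s;Y=.2235-x*s
    P=np.stack([X,Y,np.full_like(X,.033),np.ones_like(X)],-1)@np.linalg.inv(p['pose']).T
    return cv2.remap(f,(K[0,0]*P[...,0]/-P[...,2]+K[0,2]).astype('f4'),(K[1,1]*-P[...,1]/-P[...,2]+K[1,2]).astype('f4'),cv2.INTER_CUBIC)
A=rect(cv2.imread('pics/sc8.png',0));B=rect(cv2.imread('pics/sc10.png',0));C=rect(cv2.imread('pics/scene0.png',0))
g,x=np.mgrid[0:200,0:200]; d=np.hypot(g-100,x-100)<80
vis=cv2.erode(((A>110)|(cv2.dilate(A,np.ones((15,15)))>150)).astype('u1'),np.ones((9,9)))
occl=cv2.morphologyEx((A<70).astype('u1'),cv2.MORPH_OPEN,np.ones((21,21))); occl=cv2.dilate(occl,np.ones((25,25)))
head=cv2.dilate(cv2.morphologyEx((B<90).astype('u1'),cv2.MORPH_OPEN,np.ones((7,7))),np.ones((9,9)))
m=(d&(occl==0)&(head==0)).astype('u1')*255
print('visible share',(m>0).sum()/d.sum())
Af,Bf,Cf=[cv2.GaussianBlur(i,(0,0),1.5).astype('f4') for i in(A,B,C)]
def rot(T,S,a0,mask):
    r=np.radians(a0);W=np.float32([[np.cos(r),-np.sin(r),0],[np.sin(r),np.cos(r),0]]);W[:,2]=[100,100]-W[:,:2]@[100,100]
    try:
        cc,W=cv2.findTransformECC(T,S,W.astype('f4'),cv2.MOTION_EUCLIDEAN,(3,300,1e-7),mask,3); return cc,np.degrees(np.arctan2(W[1,0],W[0,0])),W[:,:2]@[100,100]+W[:,2]-100
    except cv2.error as e: return 'fail'
print('pushed->now',rot(Af,Bf,0,m)); 
md=(d&(head==0)).astype('u1')*255
for a in(20,-20,25,-25): print('now->start',a,rot(Bf,Cf,a,md))
```

```text
visible share 0.8572923414220938
pushed->now (0.9499530083318173, np.float32(1.3264285), array([-1.84078587, -1.57021289]))
now->start 20 (0.9398581170925229, np.float32(23.541132), array([-0.40774882,  1.58656085]))
now->start -20 (0.6168973947884044, np.float32(-11.887874), array([ 1.21156305, -0.50958818]))
now->start 25 (0.9398567176028293, np.float32(23.538157), array([-0.41018486,  1.58092117]))
now->start -25 (0.6168864006428525, np.float32(-11.8887005), array([ 1.21152055, -0.51006877]))
```

```bash
python3 -m inch '-.26 .23 0 0 0 1;-.26 .23 0 0 0 1;-.26 .23 0 0 0 1;-.26 .23 0 0 0 1;-.26 .23 0 0 0 1;-.26 .23 0 0 0 1;-.26 .23 0 0 0 1;-.26 .23 0 0 0 1;-.26 .23 0 0 0 1;-.26 .23 0 0 0 1;-.26 .23 0 0 0 1;-.26 .23 0 0 0 1'; python3 -m inch '0 0 0 0 0 1;0 0 0 0 0 .9;0 0 0 0 0 0;0 0 0 0 0 0'; python3 -c "
from h import *
s=arm.get_state();print(s['eef_pos'],s['ee_rot'],np.degrees(s['ee_rot'][2]-s['ee_rot'][0])%360,(np.array([.4632,.145,-.0022])-s['eef_pos'])/.03)"
```

```text
t: 38.12
eef_pos: [0.464, 0.1443, 0.1897]
ee_rot: [0.363, 1.571, 0.584]
force: [-0.0, -0.1, -0.0]
width: 0.0351
t: 38.62
eef_pos: [0.4643, 0.144, 0.1897]
ee_rot: [-2.645, 1.571, -2.263]
force: [-0.2, 0.3, 0.9]
width: 0.035
[0.46426475 0.14402552 0.18965959] [-2.64545369  1.57076557 -2.26303507] 21.910973112157215 [-0.03549159  0.0324827  -6.39531957]
```

```bash
python3 -m inch '-.03 .03 -1 0 0 0;0 0 -1 0 0 0;0 0 -1 0 0 0;0 0 -1 0 0 0;0 0 -1 0 0 0;0 0 -.8 0 0 0;0 0 -.4 0 0 0;0 0 -.2 0 0 0;0 0 0 0 0 0'; python3 -m inch '0 -.1 0 0 0 0;0 -.08 0 0 0 0;0 0 0 0 0 0'; python3 -m inch '0 -.03 0 0 0 0;0 0 0 0 0 0'
```

```text
t: 39.75
eef_pos: [0.4636, 0.1451, -0.0021]
ee_rot: [-0.146, 1.571, 0.238]
force: [0.4, -0.3, -0.3]
width: 0.0354
t: 40.12
eef_pos: [0.4635, 0.1395, -0.0019]
ee_rot: [0.317, 1.57, 0.701]
force: [-0.6, 0.1, 0.1]
width: 0.035
t: 40.38
eef_pos: [0.4634, 0.1387, -0.0023]
ee_rot: [0.357, 1.571, 0.741]
force: [-0.1, -0.1, -0.3]
width: 0.035
```

```bash
python3 -m inch '0 -.02 0 0 0 0;0 0 0 0 0 0'; python3 -m inch '0 -.02 0 0 0 0;0 0 0 0 0 0'; python3 -m inch '0 -.02 0 0 0 0;0 0 0 0 0 0'
```

```text
t: 40.62
eef_pos: [0.4633, 0.138, -0.0024]
ee_rot: [-2.803, 1.571, -2.419]
force: [0.3, -0.1, -0.2]
width: 0.0352
t: 40.88
eef_pos: [0.4634, 0.1376, -0.0024]
ee_rot: [0.735, 1.571, 1.119]
force: [-0.5, 0.4, -0.4]
width: 0.0352
t: 41.12
eef_pos: [0.4634, 0.1373, -0.0023]
ee_rot: [0.763, 1.57, 1.147]
force: [-2.2, 4.1, -0.7]
width: 0.0349
```

```bash
python3 -m inch '0 -.015 0 0 0 0;0 0 0 0 0 0'; python3 -m inch '0 -.01 0 0 0 0;0 0 0 0 0 0'
```

```text
t: 41.38
eef_pos: [0.4635, 0.1369, -0.0023]
ee_rot: [0.684, 1.57, 1.068]
force: [-1.7, 6.0, -1.9]
width: 0.0349
t: 41.62
eef_pos: [0.4635, 0.1368, -0.0023]
ee_rot: [0.712, 1.57, 1.096]
force: [-2.3, 6.1, -1.4]
width: 0.0351
```

```bash
python3 -m inch '0 -.015 0 0 0 0;0 0 0 0 0 0'; python3 -m inch '0 -.01 0 0 0 0;0 0 0 0 0 0'
```

```text
t: 41.88
eef_pos: [0.4636, 0.1361, -0.0023]
ee_rot: [0.519, 1.57, 0.904]
force: [-1.9, 5.4, -1.0]
width: 0.0351
t: 42.12
eef_pos: [0.4635, 0.1359, -0.0023]
ee_rot: [0.671, 1.57, 1.055]
force: [-2.7, 6.2, -1.0]
width: 0.0354
```

```bash
python3 -m inch '0 -.015 0 0 0 0;0 0 0 0 0 0'; python3 -m inch '0 -.006 0 0 0 0;0 0 0 0 0 0;0 0 0 0 0 0'
```

```text
t: 42.38
eef_pos: [0.4635, 0.1357, -0.0022]
ee_rot: [0.704, 1.57, 1.089]
force: [-3.2, 7.2, -0.1]
width: 0.0355
t: 42.75
eef_pos: [0.4635, 0.1356, -0.0022]
ee_rot: [0.726, 1.569, 1.111]
force: [-4.1, 8.1, 0.2]
width: 0.0349
```

```bash
python3 -m inch '0 .02 0 0 0 0;0 .02 0 0 0 0;0 .02 0 0 0 0;0 0 0 0 0 0'; python3 -m inch '0 -.015 0 0 0 0;0 0 0 0 0 0';  python3 -m inch '0 -.015 0 0 0 0;0 0 0 0 0 0'; python3 -m inch '0 -.01 0 0 0 0;0 0 0 0 0 0'
```

```text
t: 43.25
eef_pos: [0.4632, 0.136, -0.0024]
ee_rot: [-2.568, 1.57, -2.184]
force: [-0.3, -0.9, 0.5]
width: 0.0349
t: 43.5
eef_pos: [0.4632, 0.136, -0.0024]
ee_rot: [2.925, 1.571, -2.974]
force: [-0.9, 1.6, 0.6]
width: 0.0351
t: 43.75
eef_pos: [0.4633, 0.1359, -0.0024]
ee_rot: [1.363, 1.57, 1.747]
force: [-3.1, 3.8, -0.3]
width: 0.0354
t: 44.0
eef_pos: [0.4633, 0.1358, -0.0024]
ee_rot: [1.114, 1.57, 1.498]
force: [-3.3, 4.8, 0.2]
width: 0.0348
```

```bash
python3 -m inch '0 .03 0 0 0 0;0 .1 0 0 0 0;0 .13 0 0 0 0;0 0 .4 0 0 0;0 0 1 0 0 0;0 0 1 0 0 0;0 0 1 0 0 0;0 0 1 0 0 0;-.3 0 1 0 0 0;0 0 0 0 0 0;0 0 0 0 0 0'
python3 - <<'E'
from h import *
p=arm.grab_frame('scene');w=cloud(p)
old=cv2.imread('pics/scene0.png',0);b=cv2.cvtColor(p['frame'],cv2.COLOR_RGB2GRAY); up=lambda i,m:cv2.resize(i[268-m:281+m,260-m:270+m],None,fx=8,fy=8,interpolation=cv2.INTER_CUBIC)
_,c,_,l=cv2.minMaxLoc(cv2.matchTemplate(up(b,6),up(old,0),cv2.TM_CCOEFF_NORMED)); print('knob shift',l[0]/8-6,c)
m=(w[...,0]>.53)&(w[...,0]<.61)&(w[...,1]>.03)&(w[...,1]<.15)&(w[...,2]>.050)&(w[...,2]<.072)
print('pin',np.round(np.median(w[m],0),4)); print(place(p,'notch',.025))
s=arm.get_state();print(s['t'],s['eef_pos'],s['force']); print(arm.job_done())
E
```

```text
t: 45.38
eef_pos: [0.4542, 0.143, 0.16]
ee_rot: [0.592, 1.57, 0.976]
force: [-0.8, 0.4, -0.0]
width: 0.0351
knob shift 2.5 0.9860572218894958
pin [0.5609 0.0691 0.0612]
[(0.59, [290, 277], [0.5681, 0.1923, 0.025])]
45.475 [0.45398812 0.14280349 0.15914777] [ 1.17308989 -1.03489378  0.60755254]
the job is handed in; nothing more can be done
None
```

I turned the blank until the plunger snapped into the notch and stopped it, then swung the wedge clamp over the rim. I handed the job in at about 45.5 s with the robot clear of everything. No verdict is reported.

**What the checks showed**
- **Plunger:** the knob sat about 4.4 mm further in than at the start, in line with having dropped into the notch. It was unchanged after clamping and at hand-in.
- **Play:** the first push ended at about 8 N. After clamping, the pictures and a touch on the tab showed the blank about 1 mm short of the stop. I pushed it back up, to at most about 9 N. A second touch met the tab right at the stop, so it stayed there.
- **Clamp:** the push on the pin rose from about 3 N to about 6.4 N at roughly 80 degrees of swing. By the figures in the task, that means about 10 to 11 N of clamping. That is an estimate, since the clamp force cannot be measured directly, and I did not recheck it after the second push on the tab. The pin stayed where I left it.
- **Blank:** flat within what the depth pictures can resolve, checked before the second push on the tab and not repeated.
- **Bystanders:** positions in the pictures agreed with the start to within the networks' scatter, roughly 1 cm. This was also not repeated after the second push.

**What disagreed**
- **Finger length:** the finger ends were about 23 mm higher than the reported tool position, in both the wrist and side views. My first approach therefore passed over the tab without touching it, and I corrected the height.
- **Start angle:** the pictures gave about 24 degrees of turn, against the 30 to 75 degrees stated.

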